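# Gap the V-block carriers with a gauge block

## Task

Set the three V-block carriers on the marking rail at equal gaps, working away from the fixed end stop: lay the loose steel block across the rail in the first gap, so that its 25 mm width sets the gap, and slide the first carrier up until the block is gently but surely nipped between stop and carrier. Take the block out, step it on into the next gap and do the same with the second and then the third carrier, without pushing those already set out of place. Finally put the block down on the bench clear of the rail; the turned parts beside the rail stay where they stand.

Things in the scene. Friction and masses are not known exactly. Their poses are not given: they have to be found in the camera images.
- rail: Marking rail fixed to the bench: aluminium profile 36 mm wide, 350 mm long, its top face 26 mm above the bench, on two dark feet 78 x 26 x 6 mm at its ends. Origin at the centre of its underside on the bench; its y axis runs along the row and points toward the fixed end stop, x across the rail, z up. All carriers and the stop turn with it.
- end_stop: Steel end stop fixed at the rail's +y end, 42 mm across the rail, 24 mm thick along it, 30 mm high above the rail's top, two screw heads on top. Origin: foot of its working face, on the rail's centre line at the level of the rail's top face; axes as the rail's. The face looks along -y, toward the carriers.
- carrier_1: Carrier nearest the stop: steel V block 35 mm across the rail, 40 mm along it, 30 mm high, on a dark saddle 42 mm across, 38 mm along. Origin: saddle's centre at the level of the rail's top face; axes as the rail's. The V block lies 6 to 36 mm above the origin, its flat end faces 20 mm either side along y; groove across the rail, open above; it can be gripped by its 35 mm wide sides.
- carrier_2: The middle carrier, same as carrier_1. Each carrier slides along the rail with a steady drag of 8 N (plus 8 N per m/s), stays where it is left, and cannot lift or turn. Its saddle skirts and brass thumb screw (on the rail's -x side, out to 32 mm from the centre line) lie wholly below the rail's top face, its saddle plate 6 mm above it.
- carrier_3: The carrier farthest from the stop, same as carrier_1. At the start the gaps are: stop to first 45 to 85 mm, first to second 10 to 85 mm, second to third 5 to 75 mm; the rail goes on past the third.
- steel_block: Loose ground steel block, 25 mm along its x, 50 mm along its y, 25 mm high, about 0.24 kg (0.17 to 0.34); origin at the centre of its underside. It starts flat on the bench on the rail's +x side, its length within 40 degrees of square to the rail. Laid across the rail (its y along the rail's x) it rests on the rail's top, overhangs 7 mm either side and slides there with 1 to 3 N.
- turned_sample_0: Bare metal turned part standing on end, 22 mm diameter, 34 mm high, origin under its centre; stands on the rail's -x side, to be left alone.
- turned_sample_1: Pale brass-coloured turned part standing on end, 30 mm diameter, 22 mm high, origin under its centre; stands on the rail's -x side, to be left alone.
- turned_sample_2: Slim turned part standing on end, 20 mm diameter, 50 mm high, origin under its centre; stands on the rail's -x side, to be left alone.
Mind the look-alikes: they are no part of the job. Leave any pink, purple or yellow look-alike of the steel_block alone.

How it is judged:
On the way, in this order (a step that is already met when the one before it is completed fails the run):
1. the block is nipped between the end stop and the first carrier (contact force between steel_block and end_stop above 2 N and contact force between steel_block and carrier_1 above 2 N), for 0.2 s.
2. the block is nipped between the first and the second carrier (contact force between steel_block and carrier_1 above 1 N and contact force between steel_block and carrier_2 above 1 N), for 0.2 s.
3. the block is nipped between the second and the third carrier (contact force between steel_block and carrier_2 above 1 N and contact force between steel_block and carrier_3 above 1 N), for 0.2 s.
At the end, for the whole second after the job is handed in: the gaps between stop and first, first and second, second and third carrier are each 25 mm within 1.5 mm, and the block lies still on the bench, touching neither rail, stop nor carriers (y of carrier_1 in the frame of end_stop between -0.0465 and -0.0435 m and y of carrier_2 in the frame of carrier_1 between -0.0665 and -0.0635 m and y of carrier_3 in the frame of carrier_2 between -0.0665 and -0.0635 m and height (world z) of steel_block below 0.03 m and contact force between steel_block and rail below 0.1 N and linear speed of steel_block below 0.01 m/s).
It fails at once if a turned part beside the rail is shifted by more than 10 mm (distance of any of turned_sample_0, turned_sample_1, turned_sample_2 from where it was at the start of the episode above 0.01 m).
It fails at once if the block is squeezed hard, over 35 N, against a carrier (contact force between steel_block and carrier_1 above 35 N or contact force between steel_block and carrier_2 above 35 N or contact force between steel_block and carrier_3 above 35 N).
It also fails if it takes over 72 s, if anything falls off the work surface, if the arm or the gripper's body presses on something with over 40 N, if the wrist force passes 120 N, or if a joint passes its speed limit or range.

## Robot

A 6-joint arm with a two-finger parallel gripper is mounted at the origin on a cart in front of the work surface, level with it; the furniture and walls round the work are solid. World frame = base frame: x ahead of the robot, y to its left, z up, the work surface at z = 0. Lengths are in m, angles in rad, forces in N, time in s.
With the tool pointing down it reaches from about 0.35 to 0.975 m from the base axis. Payload 4.9 kg.
Tool frame: the origin (TCP) lies midway between the tips of the shut fingers; the grasp point (between the pads) lies 19 mm behind it; z points along the fingers, y is the direction in which the jaws open and shut (so a half turn about z gives the same grasp; the last joint's range is limited). The gripper opens to 85 mm and grips with 20 to 120 N. Pads are 22 mm wide; open, the fingers measure 114 mm over their backs; the gripper's body (76 mm by 85 mm) begins 54 mm behind the grasp point. The pads swing forward as they close: fully open they stand 13 mm farther back than shut.
Start: joints at [1.23, 0.053, 1.613, -0, 1.476, -0.119], TCP at [0.137, 0.61, 0.231] pointing down, gripper open.
Joint ranges: [-3.01, 3.01], [-1.01, 2.22], [0.06, 2.58], [-1.02, 4.17], [0.09, 2.62], [-3.14, 3.14]. Speed limits (rad/s): [2.57, 2.57, 3.14, 3.14, 3.14, 3.14].

## Interface

Orientations are given as a unit quaternion [w, x, y, z].
In Python, from plant import state, grab_frame, camera_params, job_done, boxes_of gives the robot as it stands.
- The arm moves only by the tool step_arm, never from a script. Its argument "steps" is a list of rows, each a list of 4 numbers: the shift along the tool's x, y, z in mm, then the turn about the tool's z in degrees. A call has 1 to 8 rows; each row shifts and turns the pose as measured when the row begins, along the tool's axes as they then stand; what a row does not reach is not made up. A row lasts 1/10 s, in which the tool goes at most 50 mm and 8.59 degrees, less where a joint would pass 70% of its speed; a pose out of reach is approached as far as the arm can. A call is refused whole if a number of a shift passes 50 or a number of a turn 8.59, either way. A call with a gripper value outside its range is refused whole. "claw" is the opening in per cent of the stroke, from 0 (shut) to 100 (fully open), set as the call begins (left out, the last holds). The fingers move at their own pace and stop on an object; the grip force is fixed at half the most. Time passes only in rows, so rows that do not move let the fingers close. It gives the time, the measured TCP pose, the force and the opening at its end, in the units of the state.
- state(): the state, without advancing time (a new reading comes with each control period).
- grab_frame(name): name is "scene" or "side" or "wrist"; returns (picture, depth): 384x512x3 uint8, red, green, blue; 384x512 float32, m along the optical axis (not along the pixel's ray), 0 where there is no reading.
- camera_params(name): a dict with "mtx" (3x3 intrinsics, pixels), "extrinsics" (4x4, takes a point from camera to world coordinates); the wrist camera has in their place "T_tool_cam" (4x4, takes a point from camera to tool coordinates, whose origin is the TCP and whose axes are the flange's). Camera axes: x right, y down, z forward; pixel columns grow to the right and rows downward; lengths in m; the calibration is good to about 2 mm. A picture is of the moment at which its call begins: read the wrist's pose just before it. camera_params takes no time and is no camera call.
- job_done(): hands the job in, once; it reports no verdict.
Trained networks look in the newest picture that a camera, given by its name, has taken for a name from the list of things; names that differ only in an ending like _2 or _b are one class to them, and where a whole thing is asked for, a point or a joint stands for the part that bears it (a point fixed in the world has none). Each returns a list of dicts, best first, with "p" (0 to 1); they miss things now and then, are a little off and sometimes report something else, mostly with a low value. They report only what shows in the picture. A call takes as long as a camera call. They do not tell look-alikes from the thing itself.
- boxes_of(camera, label): "box" ([left, top, width, height] in pixels, round what is visible of it).
The state is a dict: "time": time; "joint_pos": joint angles; "joint_vel": joint speeds; "joint_efforts": joint torques, N m; "tool_pos": TCP position; "tool_rot": TCP orientation; "contact_force": force on the tool from outside, world axes, zero at the start; "ft_torque": the same for the moment, N m; "gripper_width": opening from 0.0 (shut) to 1.0 (fully open).
Only numpy, scipy, OpenCV 4.12 (cv2) and the standard library are available. Lean on these libraries where they do the work, as an engineer would, in place of code of your own. Each camera call takes 0.05 s, during which the arm holds its last target. There are 200 camera calls.

## Working session

There is one attempt and no reset: what is moved stays moved. The work goes in short steps, Python scripts to look and compute and a tool call to move; the robot and the scene stay as the last step left them, time stands still between calls to the robot, and variables do not carry over. Pictures are saved under pics/ and viewed, about 8 in all and at most 12, crops included, and the job is handed in when it is done.

Besides the shell and the picture viewer there is one more tool, called after "Emit:" as name(argument=value, ...) on one line, values as JSON. step_arm: Moves the arm, as the interface text tells. Its arguments: {"type":"object","properties":{"steps":{"type":"array"},"claw":{"type":"number"}},"required":["steps"]}

```bash
mkdir -p pics
cat > h.py <<'E'
import numpy as np, cv2
from plant import *
from scipy.spatial.transform import Rotation as R
def T_tool():
    s=state(); T=np.eye(4); q=s['tool_rot']; T[:3,:3]=R.from_quat([q[1],q[2],q[3],q[0]]).as_matrix(); T[:3,3]=s['tool_pos']; return T
def cloud(n):
    p=camera_params(n); E=p['extrinsics'] if 'extrinsics' in p else T_tool()@np.array(p['T_tool_cam'])
    im,d=grab_frame(n); K=np.array(p['mtx']); v,u=np.mgrid[:384,:512]
    P=np.stack([(u-K[0,2])/K[0,0]*d,(v-K[1,2])/K[1,1]*d,d],-1); E=np.array(E)
    W=P@E[:3,:3].T+E[:3,3]; W[d==0]=np.nan
    return im,W
def save(im,f,s=1.5): cv2.imwrite('pics/'+f,cv2.resize(im[:,:,::-1],None,fx=s,fy=s))
E
python3 - <<'E'
from h import *
ims=[]
for n in ['scene','side','wrist']:
    im,W=cloud(n); np.savez(n+'.npz',im=im,W=W); ims.append(im)
    for l in ['steel_block','end_stop','carrier_1','turned_sample_0','rail']:
        for b in boxes_of(n,l)[:4]:
            x,y,w,h=map(int,b['box']); 
            print(n,l,round(b['p'],2),b['box'],np.round(np.nanmedian(W[y+h//3:y+2*h//3+1,x+w//3:x+2*w//3+1].reshape(-1,3),0),3))
save(ims[0],'a.png'); save(np.hstack(ims[1:]),'b.png',.78)
print(state())
E
```

```text
scene steel_block 0.76 [337.5, 188.6, 22.2, 23.5] [ 0.754 -0.038  0.026]
scene steel_block 0.75 [280.0, 202.7, 20.8, 20.9] [0.606 0.004 0.026]
scene steel_block 0.67 [325.5, 217.9, 23.8, 13.3] [ 0.678 -0.084  0.026]
scene steel_block 0.62 [217.0, 160.6, 23.2, 12.9] [0.558 0.228 0.026]
scene end_stop 0.6 [255.3, 214.2, 26.6, 30.2] [ 0.519 -0.03   0.054]
scene end_stop 0.48 [225.9, 176.2, 17.2, 16.9] [0.523 0.129 0.057]
scene carrier_1 0.78 [239.6, 192.3, 23.7, 28.9] [0.522 0.05  0.055]
scene carrier_1 0.64 [277.0, 237.5, 25.9, 37.8] [ 0.52  -0.112  0.054]
scene carrier_1 0.6 [255.7, 215.4, 25.1, 30.0] [ 0.517 -0.032  0.053]
scene carrier_1 0.17 [237.5, 258.9, 3.4, 15.1] [ 0.426 -0.072  0.033]
scene turned_sample_0 0.73 [233.3, 260.2, 7.1, 13.5] [ 0.421 -0.069  0.033]
scene turned_sample_0 0.73 [220.6, 249.5, 14.7, 15.2] [ 0.418 -0.028  0.02 ]
scene turned_sample_0 0.54 [218.6, 217.8, 7.7, 20.6] [0.439 0.035 0.042]
scene rail 0.85 [217.6, 176.2, 103.4, 127.4] [ 0.512 -0.042  0.026]
side steel_block 0.93 [268.7, 216.6, 22.0, 27.5] [ 0.606 -0.008  0.025]
side steel_block 0.88 [219.7, 158
[... 802 characters left out ...]
2  0.047]
{'time': 0.9, 'joint_pos': array([ 1.23000143e+00,  5.26655344e-02,  1.61287024e+00, -1.17923951e-05,
        1.47597358e+00, -1.18969421e-01]), 'joint_vel': array([-0.00063951,  0.00205001,  0.00303165, -0.00160567,  0.00108885,
        0.00100952]), 'joint_efforts': array([-3.00628062e-04, -3.93655837e+01, -3.70481980e+01,  6.75730831e-06,
        1.24589283e-04, -9.05479425e-06]), 'tool_pos': array([0.13749128, 0.60969058, 0.23134276]), 'tool_rot': array([1.52054155e-05, 1.10684923e-01, 9.93855546e-01, 3.92151670e-05]), 'contact_force': array([ 0.44744138,  0.02972965, -0.25316724]), 'ft_torque': array([ 0.02230819, -0.02988793,  0.00305344]), 'gripper_width': 1.001962181163863}
```

View pics/a.png

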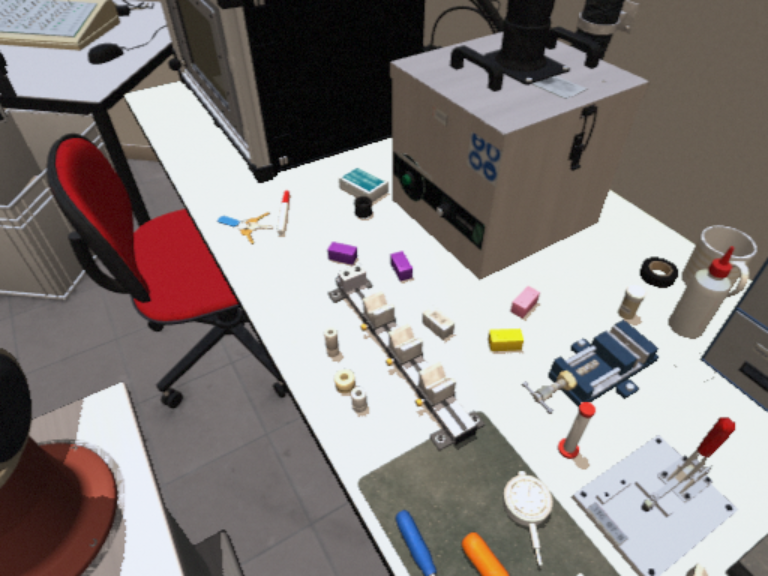

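View pics/b.png

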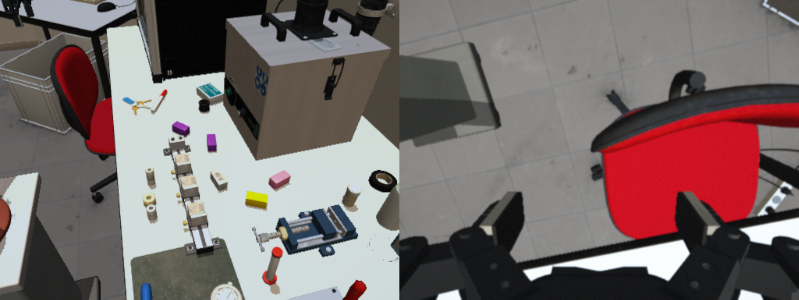

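Candidates for the steel block, as pixels in the 1.5x scene picture:
- purple (342,252)
- purple (401,265)
- pink (525,301)
- yellow (506,340)
- bare grey/white (438,321), beside the rail

The bare one fits the description, at about (0.606, 0.00). The rail runs nearly along world y with the stop at y≈0.13. I'll check the choice in a crop and refine the geometry.

```bash
cat >> h.py <<'E'
def rect(pts):
    (c,s,a)=cv2.minAreaRect((pts[:,:2]*1000).astype(np.float32)); return np.round(c,1),np.round(s,1),round(a,1)
def plan(goal,yaw,n=None):
    "rows to bring TCP to goal, tool x at world angle yaw (deg), tool down"
    T=T_tool(); p=T[:3,3]*1000; th=np.degrees(np.arctan2(T[1,0],T[0,0])); g=np.array(goal)*1000
    dth=(th-yaw+180)%360-180; m=max(int(np.ceil(np.linalg.norm(g-p)/48)),int(np.ceil(abs(dth)/8.5)),n or 1)
    rows=[]
    for i in range(m):
        a=np.radians(th-dth*i/m); d=(g-p)/m; x=np.array([np.cos(a),np.sin(a)]); y=np.array([x[1],-x[0]])
        rows.append([round(float(d[:2]@x),1),round(float(d[:2]@y),1),round(float(-d[2]),1),round(float(dth/m),2)])
    print(rows)
E
python3 - <<'E'
from h import *
for n in ['scene','side']:
    z=np.load(n+'.npz'); W=z['W'].reshape(-1,3)
    m=(np.abs(W[:,0]-.606)<.04)&(np.abs(W[:,1])<.045)&(abs(W[:,2]-.025)<.006)
    print(n,'block',rect(W[m]),m.sum())
    m=(np.abs(W[:,0]-.52)<.05)&(W[:,1]>-.22)&(W[:,1]<.18)&(W[:,2]>.045)&(W[:,2]<.07)
    print('tops',rect(W[m]))
    m=(np.abs(W[:,0]-.52)<.06)&(W[:,1]>-.3)&(W[:,1]<.18)&(abs(W[:,2]-.026)<.004)
    print('railtop',rect(W[m]))
plan((.56,.0,.30),90)
im=np.load('scene.npz')['im'][150:310,200:400]; save(im,'c.png',4)
E
```

```text
scene block (array([6.11e+02, 3.00e-01]), array([26.3, 51. ]), 10.0) 199
tops (array([529.2,   7.7]), array([ 42.5, 283. ]), 0.2)
railtop (array([524. , -66.5]), array([ 63.6, 468.7]), 2.4)
side block (array([611.4,  -1.4]), array([25.3, 51.9]), 9.2) 273
tops (array([529.9,   5.7]), array([ 41.7, 284.1]), 0.2)
railtop (array([525.7, -87.1]), array([ 63.5, 427.4]), 2.3)
[[-34.1, -31.4, -4.3, 4.83], [-36.7, -28.4, -4.3, 4.83], [-38.9, -25.2, -4.3, 4.83], [-40.9, -21.8, -4.3, 4.83], [-42.6, -18.3, -4.3, 4.83], [-44.0, -14.6, -4.3, 4.83], [-45.1, -10.9, -4.3, 4.83], [-45.8, -7.1, -4.3, 4.83], [-46.3, -3.2, -4.3, 4.83], [-46.4, 0.7, -4.3, 4.83], [-46.1, 4.6, -4.3, 4.83], [-45.6, 8.5, -4.3, 4.83], [-44.7, 12.3, -4.3, 4.83], [-43.5, 16.0, -4.3, 4.83], [-42.0, 19.6, -4.3, 4.83], [-40.2, 23.1, -4.3, 4.83]]
```

View pics/c.png

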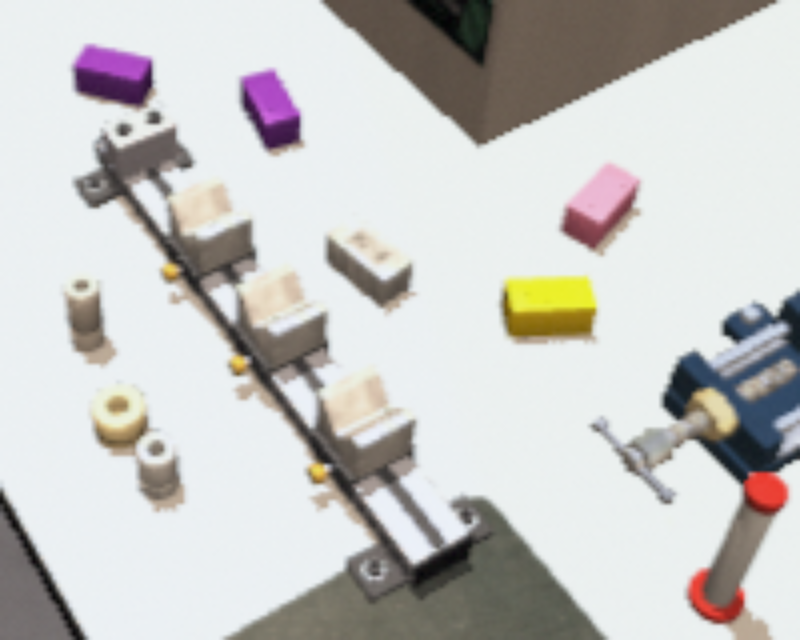

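The crop shows the bare steel block at (369,262), with the purple, pink and yellow ones elsewhere. Next I'll move above the scene for the wrist view.

Emit:
step_arm(steps=[[-34.1,-31.4,-4.3,4.83],[-36.7,-28.4,-4.3,4.83],[-38.9,-25.2,-4.3,4.83],[-40.9,-21.8,-4.3,4.83],[-42.6,-18.3,-4.3,4.83],[-44,-14.6,-4.3,4.83],[-45.1,-10.9,-4.3,4.83],[-45.8,-7.1,-4.3,4.83]], claw=70)

```text
time: 1.7
tool_pos: [0.3496, 0.2959, 0.2659]
tool_rot: [0.001, 0.44, 0.898, 0.001]
contact_force: [-0.3, 0.8, -0.1]
gripper_width: 0.7
```

Emit:
step_arm(steps=[[-46.3,-3.2,-4.3,4.83],[-46.4,0.7,-4.3,4.83],[-46.1,4.6,-4.3,4.83],[-45.6,8.5,-4.3,4.83],[-44.7,12.3,-4.3,4.83],[-43.5,16,-4.3,4.83],[-42,19.6,-4.3,4.83],[-40.2,23.1,-4.3,4.83]])

```text
time: 2.5
tool_pos: [0.5578, -0.0298, 0.3052]
tool_rot: [0.003, 0.723, 0.691, 0.005]
contact_force: [1.0, 0.9, 1.2]
gripper_width: 0.699
```

Run:
```python
from h import *
print(state()['tool_pos'],state()['joint_pos'])
im,W=cloud('wrist'); np.savez('w1.npz',im=im,W=W); save(im,'d.png')
V=W.reshape(-1,3)
for b in boxes_of('wrist','steel_block'):print(b)
m=(np.abs(V[:,0]-.606)<.045)&(np.abs(V[:,1])<.045)&(abs(V[:,2]-.025)<.006)
print('block',rect(V[m]),m.sum(),np.nanpercentile(V[m],[1,99],axis=0).round(3))
m=(np.abs(V[:,0]-.52)<.05)&(abs(V[:,1])<.2)&(V[:,2]>.045)&(V[:,2]<.075)
print('tops',rect(V[m]))
```

```text
[ 0.55783746 -0.02979185  0.30523831] [-0.18897597 -0.14593271  1.68311062  0.00476015  1.59462577 -0.143332  ]
{'box': [324.7, 176.8, 47.6, 35.6], 'p': 0.94}
{'box': [280.4, 109.9, 29.4, 45.7], 'p': 0.82}
{'box': [294.7, 2.2, 31.2, 31.3], 'p': 0.81}
{'box': [385.6, 140.6, 48.2, 31.6], 'p': 0.7}
block (array([ 6.135e+02, -2.000e-01]), array([25.1, 50.2]), 9.6) 788 [[ 0.598 -0.025  0.021]
 [ 0.628  0.025  0.027]]
tops (array([528.4,   6.5]), array([280.9,  42.1]), 88.7)
```

View pics/d.png

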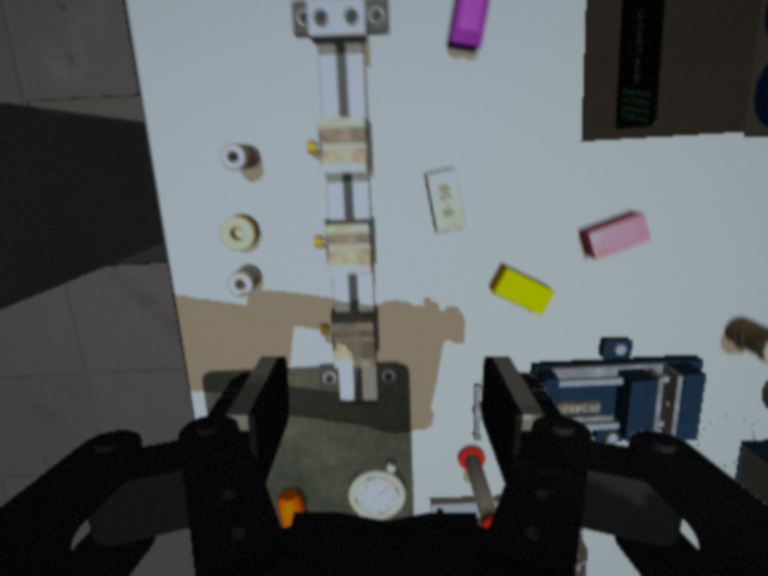

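The wrist view shows the block at (442,198), its length nearly along the rail. The stop is at (337,18) and the carriers are at (344,145), (349,243) and (354,335). Now to fit the rail axis and plan the pickup.

Run:
```python
from h import *
for n in ['w1','scene','side']:
    W=np.load(n+'.npz')['W']; V=W.reshape(-1,3); V=V[(abs(V[:,0]-.527)<.05)&(V[:,1]>-.21)&(V[:,1]<.17)]
    for lo,hi in [(.022,.03),(.045,.07)]:
        P=V[(V[:,2]>lo)&(V[:,2]<hi)]; P=P[abs(P[:,0]-.527)<.026]
        ys=[];a=[];b=[]
        for y in np.arange(-.2,.165,.006):
            q=P[abs(P[:,1]-y)<.003][:,0]
            if len(q)>12 and 0.028<q.max()-q.min()<.045: ys.append(y);a.append(q.min());b.append(q.max())
        if len(ys)<6: continue
        fa,fb=np.polyfit(ys,a,1),np.polyfit(ys,b,1)
        print(n,lo,len(ys),'angle',90-np.degrees(np.arctan([fa[0],fb[0]])).round(2),'cx at y=0',round((fa[1]+fb[1])/2*1000,1),'w',round((fb[1]-fa[1])*1000,1), np.std(np.array(a)-np.polyval(fa,ys)).round(4))
    # tops along y
    P=V[(V[:,2]>.052)]; h,e=np.histogram(P[:,1],np.arange(-.2,.17,.004))
    print([(round(float(y),3),int(c)) for y,c in zip(e,h)])
plan((.612,0,.12),9.6)
```

```text
w1 0.022 32 angle [89.49 89.36] cx at y=0 530.3 w 35.9 0.0009
w1 0.045 28 angle [90.03 88.75] cx at y=0 530.2 w 35.7 0.001
[(-0.2, 0), (-0.196, 0), (-0.192, 0), (-0.188, 0), (-0.184, 0), (-0.18, 0), (-0.176, 0), (-0.172, 0), (-0.168, 0), (-0.164, 0), (-0.16, 0), (-0.156, 0), (-0.152, 0), (-0.148, 0), (-0.144, 0), (-0.14, 0), (-0.136, 34), (-0.132, 84), (-0.128, 109), (-0.124, 116), (-0.12, 27), (-0.116, 0), (-0.112, 8), (-0.108, 45), (-0.104, 57), (-0.1, 84), (-0.096, 113), (-0.092, 0), (-0.088, 0), (-0.084, 0), (-0.08, 0), (-0.076, 0), (-0.072, 0), (-0.068, 0), (-0.064, 0), (-0.06, 0), (-0.056, 0), (-0.052, 81), (-0.048, 98), (-0.044, 117), (-0.04, 332), (-0.036, 1347), (-0.032, 927), (-0.028, 1033), (-0.024, 1358), (-0.02, 7703), (-0.016, 6296), (-0.012, 5112), (-0.008, 27), (-0.004, 0), (0.0, 0), (0.004, 0), (0.008, 0), (0.012, 0), (0.016, 0), (0.02, 0), (0.024, 0), (0.028, 109), (0.032, 110), (0.036, 115), (0.04, 79), (0.044, 0), (0.048, 0), (0.052, 77), (0.056, 121), (0.06, 122), (0.064, 118), (0.068, 4), (0.072, 0), (0.076, 0), (0.08, 0), (0.084, 0), (0.088, 0), (0.092, 0), (0.
[... 2338 characters left out ...]
016, 0), (0.02, 0), (0.024, 54), (0.028, 41), (0.032, 12), (0.036, 2), (0.04, 0), (0.044, 0), (0.048, 5), (0.052, 42), (0.056, 50), (0.06, 40), (0.064, 14), (0.068, 2), (0.072, 0), (0.076, 0), (0.08, 0), (0.084, 0), (0.088, 0), (0.092, 0), (0.096, 0), (0.1, 0), (0.104, 0), (0.108, 0), (0.112, 0), (0.116, 0), (0.12, 17), (0.124, 36), (0.128, 33), (0.132, 23), (0.136, 20), (0.14, 16), (0.144, 19), (0.148, 0), (0.152, 0), (0.156, 0), (0.16, 0), (0.164, 0)]
[[3.5, 5.1, 18.5, 7.76], [4.2, 4.6, 18.5, 7.76], [4.7, 4.0, 18.5, 7.76], [5.2, 3.3, 18.5, 7.76], [5.6, 2.6, 18.5, 7.76], [5.9, 1.8, 18.5, 7.76], [6.1, 1.0, 18.5, 7.76], [6.2, 0.2, 18.5, 7.76], [6.2, -0.7, 18.5, 7.76], [6.0, -1.5, 18.5, 7.76]]
```

Emit:
step_arm(steps=[[3.5,5.1,18.5,7.76],[4.2,4.6,18.5,7.76],[4.7,4,18.5,7.76],[5.2,3.3,18.5,7.76],[5.6,2.6,18.5,7.76],[5.9,1.8,18.5,7.76],[6.1,1,18.5,7.76],[6.2,0.2,18.5,7.76]], claw=80)

```text
time: 3.4
tool_pos: [0.6064, -0.0054, 0.1575]
tool_rot: [0.001, 0.98, 0.197, 0.009]
contact_force: [0.8, -0.6, 0.0]
gripper_width: 0.795
```

Emit:
step_arm(steps=[[6.2,-0.7,18.5,7.76],[6,-1.5,18.5,7.76],[0,0,0,0]])

```text
time: 3.7
tool_pos: [0.6157, 0.0033, 0.116]
tool_rot: [-0.001, 0.998, 0.058, 0.006]
contact_force: [0.1, 0.4, 0.1]
gripper_width: 0.798
```

Run:
```python
from h import *
print(state()['tool_pos'],state()['joint_pos'])
im,W=cloud('wrist'); V=W.reshape(-1,3)
m=(np.abs(V[:,0]-.612)<.045)&(np.abs(V[:,1])<.045)&(abs(V[:,2]-.025)<.004)
print('block',rect(V[m]),m.sum())
plan((.6115,-.0005,.002),9.6)
```

```text
[0.61574223 0.00333976 0.11602099] [-0.11737064  0.11881107  1.74160869  0.00457541  1.26899152  1.33560098]
block (array([6.129e+02, 3.000e-01]), array([25.4, 50.1]), 9.7) 2171
[[-1.8, 1.0, 38.6, -0.93], [-1.8, 1.0, 38.6, -0.93], [-1.8, 0.9, 38.6, -0.93]]
```

Emit:
step_arm(steps=[[-1.5,1,36,-0.9],[-1,1,36,-0.9],[-1,0.8,30,-0.9],[0,0,10,0],[0,0,0,0]])

```text
time: 4.25
tool_pos: [0.6213, -0.0, 0.013]
tool_rot: [0.001, 0.996, 0.091, 0.015]
contact_force: [0.2, 0.0, 0.7]
gripper_width: 0.8
```

Run:
```python
from h import *
print(state()['contact_force']); plan((.612,0,.001),9.6)
```

```text
[0.23522378 0.01795015 0.68245402]
[[-9.2, -1.7, 12.0, 0.88]]
```

Emit:
step_arm(steps=[[-5,-1,6,0.4],[-4,-0.7,5,0.4],[0,0,0,0]])

```text
time: 4.55
tool_pos: [0.6152, -0.0001, 0.0064]
tool_rot: [0.002, 0.996, 0.085, 0.019]
contact_force: [-0.4, 0.0, -0.3]
gripper_width: 0.801
```

```bash
cat >> h.py <<'E'
def st():
    s=state(); T=T_tool(); print('t',round(s['time'],2),'pos',(T[:3,3]*1000).round(1),'yaw',np.degrees(np.arctan2(T[1,0],T[0,0])).round(2),'zdir',T[:2,2].round(4),'F',s['contact_force'].round(1),'w',round(s['gripper_width']*85,1))
E
python3 - <<'E'
from h import *
st(); plan((.612,0,.001),9.6)
E
```

```text
t 4.55 pos [ 6.152e+02 -1.000e-01  6.400e+00] yaw 9.71 zdir [ 0.0378 -0.0002] F [-0.4  0.  -0.3] w 68.1
[[-3.1, -0.7, 5.4, 0.11]]
```

Emit:
step_arm(steps=[[-3.5,-0.7,5,0.1],[-0.5,0,1,0]])

```text
time: 4.75
tool_pos: [0.6124, -0.0003, 0.002]
tool_rot: [0.002, 0.996, 0.084, 0.021]
contact_force: [-0.4, 0.3, -0.3]
gripper_width: 0.806
```

Emit:
step_arm(steps=[[0,0,0,0],[0,0,0,0],[0,0,0,0],[0,0,0,0]], claw=0)

```text
time: 5.15
tool_pos: [0.6128, -0.0004, 0.0026]
tool_rot: [0.002, 0.996, 0.084, 0.021]
contact_force: [-0.2, 0.6, 1.4]
gripper_width: 0.568
```

```bash
python3 -c "
from h import *
st()"
```

```text
t 5.15 pos [ 6.128e+02 -4.000e-01  2.600e+00] yaw 9.62 zdir [ 0.0423 -0.0007] F [-0.2  0.6  1.4] w 48.3
```

Emit:
step_arm(steps=[[0,0,-30,0],[0,0,-40,0],[0,0,-30,0]])

```text
time: 5.45
tool_pos: [0.6022, 0.0004, 0.0959]
tool_rot: [0.0, 0.996, 0.084, 0.012]
contact_force: [0.3, 0.5, -2.3]
gripper_width: 0.571
```

```bash
python3 -c "
from h import *
st(); plan((.530,.106,.09),89.45,11)"
```

```text
t 5.45 pos [6.022e+02 4.000e-01 9.590e+01] yaw 9.6 zdir [0.0242 0.0016] F [ 0.3  0.5 -2.3] w 48.5
[[-4.9, -10.6, 0.5, -7.26], [-3.5, -11.1, 0.5, -7.26], [-2.1, -11.4, 0.5, -7.26], [-0.6, -11.6, 0.5, -7.26], [0.9, -11.6, 0.5, -7.26], [2.3, -11.4, 0.5, -7.26], [3.7, -11.0, 0.5, -7.26], [5.1, -10.4, 0.5, -7.26], [6.4, -9.7, 0.5, -7.26], [7.6, -8.8, 0.5, -7.26], [8.6, -7.8, 0.5, -7.26]]
```

Emit:
step_arm(steps=[[-4.9,-10.6,0.5,-7.26],[-3.5,-11.1,0.5,-7.26],[-2.1,-11.4,0.5,-7.26],[-0.6,-11.6,0.5,-7.26],[0.9,-11.6,0.5,-7.26],[2.3,-11.4,0.5,-7.26],[3.7,-11,0.5,-7.26],[5.1,-10.4,0.5,-7.26]])

```text
time: 6.25
tool_pos: [0.5475, 0.0775, 0.0923]
tool_rot: [0.008, 0.82, 0.573, 0.011]
contact_force: [1.5, -0.6, -2.6]
gripper_width: 0.57
```

Emit:
step_arm(steps=[[6.4,-9.7,0.5,-7.26],[7.6,-8.8,0.5,-7.26],[8.6,-7.8,0.5,-7.26],[0,0,0,0]])

```text
time: 6.65
tool_pos: [0.5222, 0.1073, 0.0865]
tool_rot: [0.007, 0.69, 0.724, 0.007]
contact_force: [0.6, 0.1, -3.2]
gripper_width: 0.57
```

```bash
python3 -c "
from h import *
st(); plan((.5295,.108,.033),89.45)
im,W=cloud('wrist');np.savez('w2.npz',im=im,W=W);save(im,'e.png',1)"
```

```text
t 6.65 pos [522.2 107.3  86.5] yaw 92.71 zdir [0.0207 0.0003] F [ 0.6  0.1 -3.2] w 48.4
[[0.2, 3.7, 26.7, 1.63], [0.3, 3.6, 26.7, 1.63]]
```

View pics/e.png

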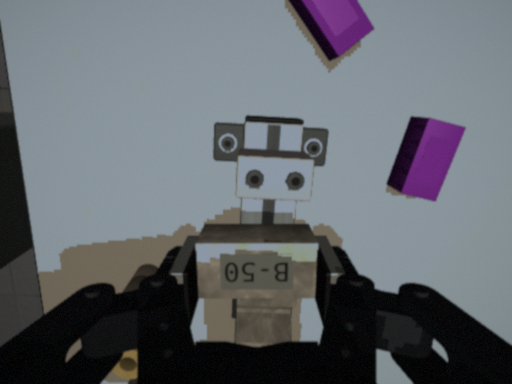

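Emit:
step_arm(steps=[[0,3.7,14,1.63],[0,3.6,10,1.63],[0,0,0,0]])

```text
time: 7.0
tool_pos: [0.5318, 0.1058, 0.0623]
tool_rot: [0.008, 0.715, 0.699, 0.008]
contact_force: [-0.1, 0.4, -1.8]
gripper_width: 0.57
```

```bash
python3 -c "
from h import *
st()
im,W=cloud('wrist');V=W.reshape(-1,3);T=T_tool();tz=T[2,3]
m=(abs(V[:,0]-.528)<.03)&(abs(V[:,1]-.14)<.025)&(abs(V[:,2]-.056)<.004)
print('stop',np.nanpercentile(V[m],[1,50,99],axis=0).round(4),rect(V[m]))
m=(abs(V[:,0]-T[0,3])<.03)&(abs(V[:,1]-T[1,3])<.02)&(abs(V[:,2]-tz-.023)<.006)
print('block',np.nanpercentile(V[m],[1,50,99],axis=0).round(4),rect(V[m]))
plan((.5295,.108,.033),89.45)"
```

```text
t 7.0 pos [531.8 105.8  62.3] yaw 88.72 zdir [ 0.0226 -0.0009] F [-0.1  0.4 -1.8] w 48.5
stop [[0.5107 0.1204 0.0533]
 [0.531  0.138  0.0556]
 [0.5516 0.149  0.0596]] (array([532.1, 134.4]), array([29.6, 49.3]), 88.8)
block [[0.5041 0.0966 0.0803]
 [0.5312 0.1105 0.0842]
 [0.5595 0.1215 0.0909]] (array([531.6, 108.7]), array([26.5, 60. ]), 88.3)
[[2.1, -2.4, 29.8, -0.68]]
```

Emit:
step_arm(steps=[[0.5,-1,12,-0.3],[0.5,-0.5,10,-0.3],[0,0,6,0],[0,0,3,0],[0,0,0,0]])

```text
time: 7.55
tool_pos: [0.5315, 0.1062, 0.0299]
tool_rot: [0.009, 0.711, 0.703, 0.008]
contact_force: [0.0, -0.0, -2.6]
gripper_width: 0.572
```

```bash
python3 -c "
from h import *
st()"
```

```text
t 7.55 pos [531.5 106.2  29.9] yaw 89.3 zdir [ 0.0238 -0.0011] F [ 0.  -0.  -2.6] w 48.6
```

Emit:
step_arm(steps=[[1,0,1.5,0.1],[1,0,1.5,0],[0,0,0.5,0],[0,0,0,0]])

```text
time: 7.95
tool_pos: [0.5337, 0.1077, 0.0299]
tool_rot: [0.011, 0.712, 0.702, 0.008]
contact_force: [0.0, 0.3, -3.3]
gripper_width: 0.57
```

Emit:
step_arm(steps=[[1,-2,3,0],[0,-1,3,0],[0,0,0,0]])

```text
time: 8.25
tool_pos: [0.5345, 0.1081, 0.0301]
tool_rot: [0.013, 0.711, 0.703, 0.01]
contact_force: [1.0, 0.4, -2.3]
gripper_width: 0.571
```

```bash
python3 -c "
from h import *
st()"
```

```text
t 8.25 pos [534.5 108.1  30.1] yaw 89.28 zdir [ 0.0323 -0.0052] F [ 1.   0.4 -2.3] w 48.5
```

Emit:
step_arm(steps=[[0,0,0,0],[0,0,0,0],[0,-2,-4,0],[0,-3,-4,0],[-15,-1,-2,0],[-15,0,-1,0],[-15,0,0,0],[-10,0,0,0]], claw=78)

```text
time: 9.05
tool_pos: [0.5273, 0.0506, 0.0429]
tool_rot: [0.014, 0.71, 0.704, 0.011]
contact_force: [-0.0, 1.2, -0.0]
gripper_width: 0.779
```

```bash
python3 -c "
from h import *
st()
im,W=cloud('wrist');np.savez('w3.npz',im=im,W=W);save(im,'f.png',1);V=W.reshape(-1,3)
m=(abs(V[:,0]-.53)<.035)&(abs(V[:,1]-.108)<.025)&(abs(V[:,2]-.051)<.003)
print('block',rect(V[m]),np.nanpercentile(V[m],[1,50,99],axis=0).round(4))
"
```

```text
t 9.05 pos [527.3  50.6  42.9] yaw 89.45 zdir [ 0.0356 -0.0055] F [-0.   1.2 -0. ] w 66.2
block (array([534.6, 115.2]), array([35.1, 50.3]), 89.7) [[0.51   0.0982 0.049 ]
 [0.5341 0.1111 0.0505]
 [0.5587 0.125  0.0522]]
```

View pics/f.png

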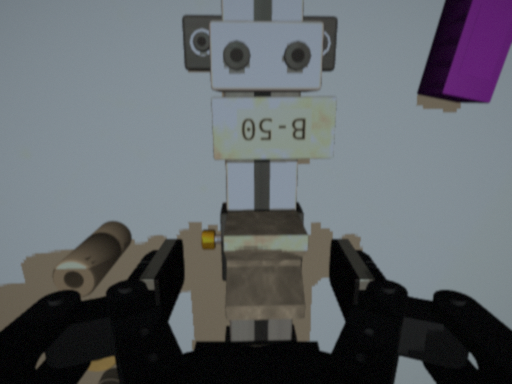

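Emit:
step_arm(steps=[[-1,2,5,0],[-1,2,5,0],[0,0,0,0]])

```text
time: 9.4
tool_pos: [0.532, 0.0465, 0.0323]
tool_rot: [0.015, 0.711, 0.703, 0.011]
contact_force: [-0.5, -0.1, -1.1]
gripper_width: 0.78
```

```bash
python3 -c "
from h import *
st()
V=np.load('w3.npz')['W'].reshape(-1,3)
m=(abs(V[:,0]-.53)<.03)&(abs(V[:,1]-.05)<.03)&(V[:,2]>.05)&(V[:,2]<.068)
print(np.nanpercentile(V[m],[1,50,99],axis=0).round(4))
m=(abs(V[:,0]-.53)<.03)&(abs(V[:,1]-.138)<.02)&(V[:,2]>.053)&(V[:,2]<.068)
print(np.nanpercentile(V[m],[1,50,99],axis=0).round(4))"
```

```text
t 9.4 pos [532.   46.5  32.3] yaw 89.3 zdir [ 0.0359 -0.006 ] F [-0.5 -0.1 -1.1] w 66.3
[[0.5133 0.0288 0.0502]
 [0.5311 0.0437 0.0595]
 [0.5599 0.0688 0.0658]]
[[0.5107 0.1253 0.0539]
 [0.5309 0.1371 0.0556]
 [0.5514 0.1485 0.0596]]
```

Emit:
step_arm(steps=[[0.5,-0.5,-4,0],[0,0,0,0],[0,0,0,0],[0,0,0,0],[0,0,0,0],[0,0,0,0]], claw=0)

```text
time: 10.0
tool_pos: [0.5308, 0.0478, 0.0362]
tool_rot: [0.014, 0.711, 0.703, 0.009]
contact_force: [0.9, -1.7, -0.2]
gripper_width: 0.389
```

```bash
python3 -c "
from h import *
st()"
```

```text
t 10.0 pos [530.8  47.8  36.2] yaw 89.4 zdir [ 0.0334 -0.0069] F [ 0.9 -1.7 -0.2] w 33.1
```

Emit:
step_arm(steps=[[6,0,0,0],[8,0,0,0],[8,0,0,0],[4,0,0,0]])

```text
time: 10.4
tool_pos: [0.531, 0.0678, 0.0362]
tool_rot: [0.019, 0.711, 0.703, 0.004]
contact_force: [0.1, -9.1, 1.0]
gripper_width: 0.395
```

```bash
python3 -c "
from h import *
st()"
```

```text
t 10.4 pos [531.   67.8  36.2] yaw 89.37 zdir [ 0.0318 -0.0212] F [ 0.1 -9.1  1. ] w 33.5
```

Emit:
step_arm(steps=[[4,0,0,0],[4,0,0,0],[2,0,0,0]])

```text
time: 10.7
tool_pos: [0.531, 0.0738, 0.0362]
tool_rot: [0.021, 0.711, 0.703, 0.0]
contact_force: [0.3, -8.5, 0.6]
gripper_width: 0.396
```

Emit:
step_arm(steps=[[2,0,0,0],[1.5,0,0,0]])

```text
time: 10.9
tool_pos: [0.531, 0.0745, 0.0362]
tool_rot: [0.023, 0.711, 0.703, -0.002]
contact_force: [0.2, -7.6, 1.9]
gripper_width: 0.392
```

Emit:
step_arm(steps=[[4,0,0,0]])

```text
time: 11.0
tool_pos: [0.5311, 0.0769, 0.0363]
tool_rot: [0.024, 0.711, 0.703, -0.003]
contact_force: [-1.1, -9.8, 2.5]
gripper_width: 0.391
```

Emit:
step_arm(steps=[[4,0,0,0]])

```text
time: 11.1
tool_pos: [0.5311, 0.079, 0.0363]
tool_rot: [0.025, 0.711, 0.703, -0.005]
contact_force: [-0.3, -18.3, 0.9]
gripper_width: 0.395
```

```bash
python3 -c "
from h import *
st()
im,W=cloud('wrist');np.savez('w4.npz',im=im,W=W);save(im,'g.png',1)"
```

```text
t 11.1 pos [531.1  79.   36.3] yaw 89.31 zdir [ 0.0288 -0.043 ] F [ -0.3 -18.3   0.9] w 33.5
```

View pics/g.png

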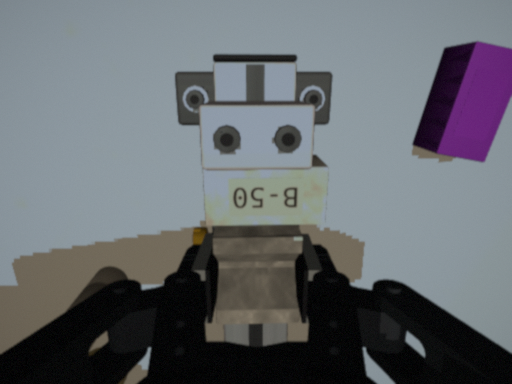

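Emit:
step_arm(steps=[[3.5,0,0,0]])

```text
time: 11.25
tool_pos: [0.5311, 0.079, 0.0363]
tool_rot: [0.028, 0.711, 0.703, -0.008]
contact_force: [-1.3, -20.5, 2.2]
gripper_width: 0.393
```

Emit:
step_arm(steps=[[3.5,0,0,0],[3.5,0,0,0]])

```text
time: 11.45
tool_pos: [0.531, 0.0788, 0.0363]
tool_rot: [0.033, 0.71, 0.703, -0.014]
contact_force: [-0.4, -16.0, 3.8]
gripper_width: 0.394
```

```bash
python3 -c "
from h import *
st()"
```

```text
t 11.45 pos [531.   78.8  36.3] yaw 89.34 zdir [ 0.0259 -0.0667] F [ -0.4 -16.    3.8] w 33.5
```

Emit:
step_arm(steps=[[0,0,0,0],[0,0,0,0],[0,0,0,0],[15,0,-2,0],[20,0,0,0],[20,0,0,0],[10,0,0,0],[0,0,0,0]], claw=88)

```text
time: 12.25
tool_pos: [0.5322, 0.1506, 0.0348]
tool_rot: [0.033, 0.71, 0.703, -0.012]
contact_force: [-0.5, -0.9, -0.1]
gripper_width: 0.88
```

```bash
python3 -c "
from h import *
st()"
```

```text
t 12.25 pos [532.2 150.6  34.8] yaw 89.35 zdir [ 0.029 -0.063] F [-0.5 -0.9 -0.1] w 74.8
```

Emit:
step_arm(steps=[[-8,0,0,0],[-5,0,0,0],[0,0,0,0],[0,0,0,0],[0,0,0,0],[0,0,0,0],[0,0,0,0]], claw=0)

```text
time: 12.95
tool_pos: [0.5317, 0.1368, 0.0361]
tool_rot: [0.031, 0.71, 0.703, -0.011]
contact_force: [0.3, 3.2, 0.7]
gripper_width: 0.479
```

Emit:
step_arm(steps=[[-6,0,0,0],[-6,0,0,0],[-6,0,0,0]])

```text
time: 13.25
tool_pos: [0.5317, 0.1365, 0.0362]
tool_rot: [0.018, 0.712, 0.702, 0.005]
contact_force: [2.6, 20.5, -3.7]
gripper_width: 0.476
```

```bash
python3 -c "
from h import *
st()"
```

```text
t 13.25 pos [531.7 136.5  36.2] yaw 89.13 zdir [ 0.0331 -0.0187] F [ 2.6 20.5 -3.7] w 40.5
```

Emit:
step_arm(steps=[[-6,5,0,0],[-6,5,0,0],[-5,5,0,0]])

```text
time: 13.55
tool_pos: [0.5314, 0.1362, 0.0357]
tool_rot: [-0.007, 0.713, 0.701, 0.003]
contact_force: [-20.9, 19.4, 12.8]
gripper_width: 0.48
```

```bash
python3 -c "
from h import *
st()"
```

```text
t 13.55 pos [531.4 136.2  35.7] yaw 89.01 zdir [-0.0051  0.0148] F [-20.9  19.4  12.8] w 40.8
```

Emit:
step_arm(steps=[[0,0,0,0],[0,0,0,0],[0,0,0,0],[-12,1,1,-0.4],[-10,1,1,0],[-2,0,2,0],[0,0,0,0]], claw=80)

```text
time: 14.25
tool_pos: [0.5331, 0.1074, 0.0306]
tool_rot: [-0.005, 0.711, 0.703, 0.002]
contact_force: [-0.1, 0.8, 0.7]
gripper_width: 0.803
```

```bash
python3 -c "
from h import *
st(); plan((.533,.1125,.0285),89.45)"
```

```text
t 14.25 pos [533.1 107.4  30.6] yaw 89.32 zdir [-0.0051  0.0104] F [-0.1  0.8  0.7] w 68.3
[[5.1, -0.2, 2.1, -0.13]]
```

Emit:
step_arm(steps=[[4,0,2,-0.1],[2,0,1,0],[0,0,0,0]])

```text
time: 14.55
tool_pos: [0.5333, 0.1135, 0.0272]
tool_rot: [-0.006, 0.711, 0.703, 0.002]
contact_force: [-1.0, 0.2, 0.4]
gripper_width: 0.802
```

Emit:
step_arm(steps=[[0,0,0,0],[0,0,0,0],[0,0,0,0],[0,0,0,0]], claw=0)

```text
time: 14.95
tool_pos: [0.5337, 0.1139, 0.0276]
tool_rot: [-0.005, 0.711, 0.704, 0.002]
contact_force: [0.4, -0.4, 0.4]
gripper_width: 0.57
```

Emit:
step_arm(steps=[[0,0,-6,0],[0,0,-10,0],[0,0,-30,0],[0,0,-20,0]])

```text
time: 15.35
tool_pos: [0.5289, 0.1138, 0.0908]
tool_rot: [-0.01, 0.711, 0.704, -0.002]
contact_force: [1.3, -0.8, -1.9]
gripper_width: 0.572
```

```bash
python3 -c "
from h import *
st()
im,W=cloud('wrist');np.savez('w5.npz',im=im,W=W);save(im,'i.png',1); V=W.reshape(-1,3)
def y(a,b,zl=.053):
    m=(abs(V[:,0]-.53)<.018)&(V[:,1]>a)&(V[:,1]<b)&(V[:,2]>zl)&(V[:,2]<.068); print(np.nanpercentile(V[m],[1,50,99],axis=0).round(4))
y(.118,.16)"
```

```text
t 15.35 pos [528.9 113.8  90.8] yaw 89.44 zdir [-0.017  0.011] F [ 1.3 -0.8 -1.9] w 48.6
[[0.5123 0.1253 0.0536]
 [0.5298 0.138  0.0556]
 [0.5477 0.1489 0.0595]]
```

View pics/i.png

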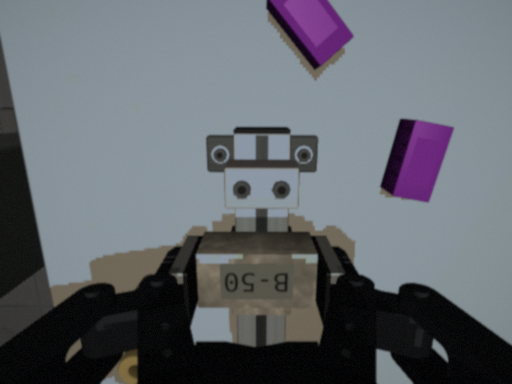

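Emit:
step_arm(steps=[[-20,0,0,0],[-25,0,0,0],[-20,0,0,0],[0,0,15,0],[0,0,15,0],[0,0,0,0]])

```text
time: 16.0
tool_pos: [0.5299, 0.0487, 0.0632]
tool_rot: [-0.007, 0.71, 0.704, 0.001]
contact_force: [-0.7, 0.5, -2.5]
gripper_width: 0.574
```

```bash
python3 -c "
from h import *
st();plan((.530,.0455,.0285),89.45)
im,W=cloud('wrist');np.savez('w6.npz',im=im,W=W); V=W.reshape(-1,3)
def y(a,b,zl,zh):
    m=(abs(V[:,0]-.53)<.018)&(V[:,1]>a)&(V[:,1]<b)&(V[:,2]>zl)&(V[:,2]<zh); print(np.nanpercentile(V[m],[1,50,99],axis=0).round(4))
y(.062,.11,.056,.068);y(.12,.16,.053,.058); y(.02,.07,.07,.095)"
```

```text
t 16.0 pos [529.9  48.7  63.2] yaw 89.55 zdir [-0.0085  0.0123] F [-0.7  0.5 -2.5] w 48.8
[[-3.2, 0.1, 34.7, 0.1]]
[[0.5135 0.0622 0.0561]
 [0.5306 0.0895 0.061 ]
 [0.5475 0.1    0.0628]]
[[0.5123 0.125  0.0536]
 [0.5301 0.1369 0.0555]
 [0.5477 0.1485 0.0579]]
[[0.5123 0.0354 0.0708]
 [0.5301 0.0514 0.0859]
 [0.5476 0.06   0.0873]]
```

Emit:
step_arm(steps=[[-3,0,10,0.1],[-1,0,10,0],[0,0,8,0],[0,0,6,0],[0,0,2,0],[0,0,0,0]])

```text
time: 16.65
tool_pos: [0.5318, 0.0467, 0.0282]
tool_rot: [-0.007, 0.709, 0.705, 0.002]
contact_force: [-0.4, 0.1, -2.9]
gripper_width: 0.571
```

```bash
python3 -c "
from h import *
st()"
```

```text
t 16.65 pos [531.8  46.7  28.2] yaw 89.64 zdir [-0.0069  0.0122] F [-0.4  0.1 -2.9] w 48.5
```

Emit:
step_arm(steps=[[0,0,0,0],[0,0,0,0],[0,0,0,0],[-10,-1,-4,0],[-25,-1,-4,0],[-25,0,0,0],[-12,0,0,0],[0,0,0,0]], claw=80)

```text
time: 17.45
tool_pos: [0.5311, -0.0291, 0.0375]
tool_rot: [-0.005, 0.709, 0.705, 0.003]
contact_force: [0.0, -0.1, 0.2]
gripper_width: 0.803
```

```bash
python3 -c "
from h import *
st();plan((.529,-.032,.035),89.45)
im,W=cloud('wrist');np.savez('w7.npz',im=im,W=W);save(im,'j.png',1); V=W.reshape(-1,3)
def y(a,b,zl,zh):
    m=(abs(V[:,0]-.53)<.018)&(V[:,1]>a)&(V[:,1]<b)&(V[:,2]>zl)&(V[:,2]<zh); print(np.nanpercentile(V[m],[1,50,99],axis=0).round(4))
y(.055,.11,.056,.068);y(.02,.07,.049,.053);y(-.06,.02,.055,.068)"
```

```text
t 17.45 pos [531.1 -29.1  37.5] yaw 89.73 zdir [-0.0022  0.0114] F [ 0.  -0.1  0.2] w 68.3
[[-2.9, -2.1, 2.5, 0.28]]
[[0.5134 0.0598 0.0561]
 [0.5303 0.0647 0.0611]
 [0.5473 0.0715 0.0629]]
[[0.5124 0.0331 0.0492]
 [0.53   0.0461 0.0505]
 [0.5477 0.06   0.0522]]
[[ 0.5125 -0.0509  0.0552]
 [ 0.5294 -0.0396  0.0608]
 [ 0.5464 -0.0108  0.0626]]
```

View pics/j.png

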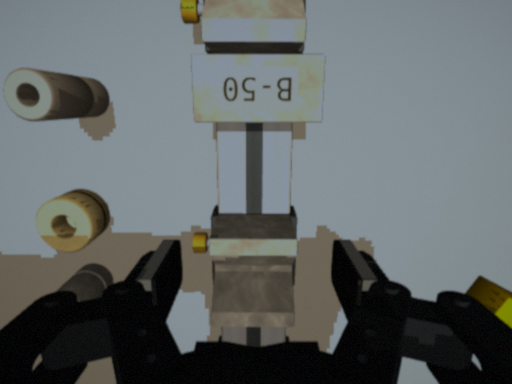

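Emit:
step_arm(steps=[[-2,-1.5,2,0.2],[0,0,0,0],[0,0,0,0],[0,0,0,0],[0,0,0,0],[0,0,0,0]], claw=0)

```text
time: 18.1
tool_pos: [0.5296, -0.0294, 0.0355]
tool_rot: [-0.004, 0.709, 0.705, 0.003]
contact_force: [-0.9, -2.8, 0.4]
gripper_width: 0.395
```

Emit:
step_arm(steps=[[8,0,0,0],[15,0,0,0],[15,0,0,0]])

```text
time: 18.4
tool_pos: [0.53, 0.0038, 0.0355]
tool_rot: [-0.001, 0.71, 0.704, -0.001]
contact_force: [-0.1, -8.7, -0.8]
gripper_width: 0.396
```

```bash
python3 -c "
from h import *
st()"
```

```text
t 18.4 pos [530.    3.8  35.5] yaw 89.56 zdir [-0.0022 -0.0005] F [-0.1 -8.7 -0.8] w 33.7
```

Emit:
step_arm(steps=[[6,0,0,0],[5,0,0,0]])

```text
time: 18.6
tool_pos: [0.5301, 0.0136, 0.0355]
tool_rot: [0.001, 0.709, 0.705, -0.003]
contact_force: [-0.7, -9.0, 0.0]
gripper_width: 0.392
```

Emit:
step_arm(steps=[[3.2,0,0,0]])

```text
time: 18.7
tool_pos: [0.5301, 0.0157, 0.0356]
tool_rot: [0.002, 0.709, 0.705, -0.004]
contact_force: [-0.4, -10.6, -1.1]
gripper_width: 0.392
```

Emit:
step_arm(steps=[[3,0,0,0]])

```text
time: 18.8
tool_pos: [0.5301, 0.0166, 0.0355]
tool_rot: [0.004, 0.709, 0.705, -0.006]
contact_force: [-1.9, -16.5, 0.9]
gripper_width: 0.396
```

Emit:
step_arm(steps=[[2.3,0,0,0]])

```text
time: 18.9
tool_pos: [0.5301, 0.0166, 0.0356]
tool_rot: [0.006, 0.709, 0.705, -0.008]
contact_force: [-0.7, -13.6, 1.1]
gripper_width: 0.394
```

Emit:
step_arm(steps=[[2.3,0,0,0]])

```text
time: 19.0
tool_pos: [0.5301, 0.0165, 0.0356]
tool_rot: [0.008, 0.709, 0.705, -0.01]
contact_force: [-0.3, -11.9, 1.0]
gripper_width: 0.396
```

Emit:
step_arm(steps=[[2.5,0,0,0]])

```text
time: 19.1
tool_pos: [0.5301, 0.0164, 0.0356]
tool_rot: [0.009, 0.709, 0.705, -0.012]
contact_force: [-1.4, -13.1, 0.2]
gripper_width: 0.391
```

Emit:
step_arm(steps=[[2.6,0,0,0]])

```text
time: 19.2
tool_pos: [0.5301, 0.0164, 0.0356]
tool_rot: [0.011, 0.709, 0.705, -0.014]
contact_force: [-0.3, -14.5, 1.3]
gripper_width: 0.396
```

```bash
python3 -c "
from h import *
st()"
```

```text
t 19.2 pos [530.1  16.4  35.6] yaw 89.74 zdir [-0.0036 -0.0352] F [ -0.3 -14.5   1.3] w 33.6
```

Emit:
step_arm(steps=[[0,0,0,0],[0,0,0,0],[0,0,0,0],[12,1,1,0.1],[12,0,2,0.1],[3,0,2,0],[0,0,1,0],[0,0,0,0]], claw=80)

```text
time: 20.0
tool_pos: [0.5301, 0.0484, 0.027]
tool_rot: [0.009, 0.709, 0.705, -0.013]
contact_force: [0.3, 0.7, 0.2]
gripper_width: 0.795
```

```bash
python3 -c "
from h import *
st();plan((.531,.047,.0275),89.45)"
```

```text
t 20.0 pos [530.1  48.4  27. ] yaw 89.7 zdir [-0.0058 -0.0319] F [0.3 0.7 0.2] w 67.5
[[-1.4, 0.9, -0.5, 0.25]]
```

Emit:
step_arm(steps=[[-1,0.8,-0.5,0.25],[0,0,0,0],[0,0,0,0],[0,0,0,0],[0,0,0,0]], claw=0)

```text
time: 20.5
tool_pos: [0.5314, 0.0474, 0.028]
tool_rot: [0.009, 0.711, 0.703, -0.013]
contact_force: [-0.6, 1.9, 0.3]
gripper_width: 0.572
```

Emit:
step_arm(steps=[[0,0,-6,0],[0,0,-10,0],[0,0,-30,0],[0,0,-20,0],[-20,0,0,0],[-25,0,0,0],[-12,0,0,0],[0,0,0,0]])

```text
time: 21.3
tool_pos: [0.5287, -0.0106, 0.0999]
tool_rot: [0.009, 0.711, 0.703, -0.015]
contact_force: [-0.8, 1.4, -2.2]
gripper_width: 0.575
```

```bash
python3 -c "
from h import *
st()
im,W=cloud('wrist'); V=W.reshape(-1,3)
def y(a,b,zl,zh):
    m=(abs(V[:,0]-.53)<.018)&(V[:,1]>a)&(V[:,1]<b)&(V[:,2]>zl)&(V[:,2]<zh); print(np.nanpercentile(V[m],[1,50,99],axis=0).round(4))
y(.053,.11,.058,.068);y(.12,.16,.053,.058);y(0.0,.042,.058,.068);y(-.04,.01,.09,.13)
plan((.530,-.020,.0285),89.45)"
```

```text
t 21.3 pos [528.7 -10.6  99.9] yaw 89.41 zdir [-0.0094 -0.0345] F [-0.8  1.4 -2.2] w 48.9
[[0.5135 0.0603 0.0581]
 [0.5306 0.0909 0.0612]
 [0.5475 0.0996 0.0629]]
[nan nan nan]
[[5.129e-01 2.000e-04 5.810e-02]
 [5.298e-01 2.810e-02 6.110e-02]
 [5.471e-01 3.500e-02 6.290e-02]]
[[ 0.5123 -0.0225  0.0993]
 [ 0.5301 -0.0044  0.1222]
 [ 0.5476  0.0025  0.1236]]
[[-5.0, 0.7, 35.7, -0.01], [-5.0, 0.7, 35.7, -0.01]]
  return np.nanmean(a, axis, out=out, keepdims=keepdims)
```

Emit:
step_arm(steps=[[-6,0,10,0],[-3,0,20,0],[0,0,16,0],[0,0,10,0],[0,0,0,0]])

```text
time: 21.85
tool_pos: [0.5266, -0.019, 0.0393]
tool_rot: [0.007, 0.71, 0.704, -0.016]
contact_force: [-0.2, -0.0, -2.7]
gripper_width: 0.574
```

```bash
python3 -c "
from h import *
st();plan((.530,-.020,.0285),89.45)
"
```

```text
t 21.85 pos [526.6 -19.   39.3] yaw 89.6 zdir [-0.0124 -0.0327] F [-0.2 -0.  -2.7] w 48.8
[[-1.0, 3.4, 10.8, 0.15]]
```

Emit:
step_arm(steps=[[-0.5,2,6,0.1],[0,1,4,0],[0,0,1.5,0],[0,0,0,0]])

```text
time: 22.25
tool_pos: [0.5309, -0.0195, 0.0285]
tool_rot: [0.008, 0.71, 0.704, -0.016]
contact_force: [0.7, -1.2, -2.2]
gripper_width: 0.571
```

```bash
python3 -c "
from h import *
st()
"
```

```text
t 22.25 pos [530.9 -19.5  28.5] yaw 89.55 zdir [-0.011 -0.033] F [ 0.7 -1.2 -2.2] w 48.5
```

Emit:
step_arm(steps=[[0,0,0,0],[0,0,0,0],[0,0,0,0],[-10,-1,-3,0],[-30,0,-2,0],[-30,0,0,0],[-18,0,0,0],[0,0,0,0]], claw=80)

```text
time: 23.05
tool_pos: [0.533, -0.1128, 0.0421]
tool_rot: [0.012, 0.709, 0.705, -0.013]
contact_force: [1.1, 0.7, 0.3]
gripper_width: 0.801
```

```bash
python3 -c "
from h import *
st();plan((.529,-.1155,.0355),89.45)
im,W=cloud('wrist'); V=W.reshape(-1,3);save(im,'k.png',1)
def y(a,b,zl,zh):
    m=(abs(V[:,0]-.53)<.018)&(V[:,1]>a)&(V[:,1]<b)&(V[:,2]>zl)&(V[:,2]<zh); print(np.nanpercentile(V[m],[1,50,99],axis=0).round(4))
y(-.04,0,.049,.053);y(-.16,-.07,.055,.068)"
```

```text
t 23.05 pos [ 533.  -112.8   42.1] yaw 89.67 zdir [-0.0012 -0.0363] F [1.1 0.7 0.3] w 68.1
[[-2.7, -4.0, 6.6, 0.22]]
[[ 0.5124 -0.0316  0.0492]
 [ 0.53   -0.0192  0.0506]
 [ 0.5476 -0.0079  0.0522]]
[[ 0.5123 -0.1331  0.0551]
 [ 0.529  -0.1217  0.0608]
 [ 0.5456 -0.0931  0.0626]]
```

View pics/k.png

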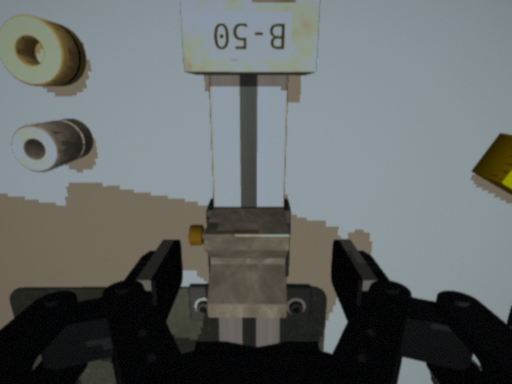

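Emit:
step_arm(steps=[[-1,-3,5,0.2],[0,-1,2,0],[0,0,0,0]])

```text
time: 23.4
tool_pos: [0.5281, -0.112, 0.0343]
tool_rot: [0.012, 0.71, 0.704, -0.013]
contact_force: [-0.2, -0.2, -0.3]
gripper_width: 0.799
```

Emit:
step_arm(steps=[[0,0,0,0],[0,0,0,0],[0,0,0,0],[0,0,0,0],[0,0,0,0]], claw=0)

```text
time: 23.9
tool_pos: [0.5288, -0.1108, 0.0343]
tool_rot: [0.012, 0.709, 0.705, -0.013]
contact_force: [1.6, -0.0, -0.8]
gripper_width: 0.394
```

```bash
python3 -c "
from h import *
st()"
```

```text
t 23.9 pos [ 528.8 -110.8   34.3] yaw 89.64 zdir [-0.0007 -0.0356] F [ 1.6 -0.  -0.8] w 33.5
```

Emit:
step_arm(steps=[[8,0,-0.3,0],[15,0,-0.6,0],[15,0,-0.6,0],[12,0,-0.5,0]])

```text
time: 24.3
tool_pos: [0.5292, -0.0682, 0.0343]
tool_rot: [0.018, 0.71, 0.704, -0.018]
contact_force: [1.3, -8.8, -2.2]
gripper_width: 0.394
```

```bash
python3 -c "
from h import *
st()"
```

```text
t 24.3 pos [529.2 -68.2  34.3] yaw 89.57 zdir [-0.0004 -0.0518] F [ 1.3 -8.8 -2.2] w 33.5
```

20 mm left.

Emit:
step_arm(steps=[[9,0,-0.5,0],[6,0,-0.3,0]])

```text
time: 24.5
tool_pos: [0.5294, -0.0556, 0.0343]
tool_rot: [0.021, 0.709, 0.704, -0.021]
contact_force: [2.2, -8.4, -1.5]
gripper_width: 0.392
```

Emit:
step_arm(steps=[[4,0,-0.2,0]])

```text
time: 24.6
tool_pos: [0.5294, -0.0529, 0.0343]
tool_rot: [0.022, 0.709, 0.704, -0.022]
contact_force: [0.5, -8.1, -1.1]
gripper_width: 0.396
```

Emit:
step_arm(steps=[[3.2,0,-0.2,0]])

```text
time: 24.7
tool_pos: [0.5294, -0.051, 0.0344]
tool_rot: [0.023, 0.709, 0.704, -0.023]
contact_force: [1.4, -7.4, -0.9]
gripper_width: 0.392
```

Emit:
step_arm(steps=[[3,0,-0.2,0]])

```text
time: 24.8
tool_pos: [0.5294, -0.0496, 0.0344]
tool_rot: [0.024, 0.709, 0.704, -0.024]
contact_force: [0.4, -9.4, -2.5]
gripper_width: 0.396
```

Emit:
step_arm(steps=[[2.8,0,-0.1,0]])

```text
time: 24.9
tool_pos: [0.5295, -0.0487, 0.0344]
tool_rot: [0.025, 0.709, 0.704, -0.025]
contact_force: [0.7, -10.3, -2.0]
gripper_width: 0.394
```

Emit:
step_arm(steps=[[2.5,0,-0.1,0]])

```text
time: 25.0
tool_pos: [0.5295, -0.0481, 0.0344]
tool_rot: [0.027, 0.709, 0.704, -0.027]
contact_force: [0.4, -9.1, -2.5]
gripper_width: 0.393
```

Emit:
step_arm(steps=[[2.8,0,-0.1,0]])

```text
time: 25.1
tool_pos: [0.5295, -0.0479, 0.0344]
tool_rot: [0.028, 0.709, 0.704, -0.029]
contact_force: [0.8, -13.2, -2.3]
gripper_width: 0.395
```

Emit:
step_arm(steps=[[2.6,0,-0.1,0]])

```text
time: 25.2
tool_pos: [0.5294, -0.048, 0.0344]
tool_rot: [0.03, 0.709, 0.704, -0.031]
contact_force: [0.8, -11.9, -2.4]
gripper_width: 0.389
```

Emit:
step_arm(steps=[[2.6,0,-0.1,0]])

```text
time: 25.3
tool_pos: [0.5294, -0.0481, 0.0344]
tool_rot: [0.032, 0.709, 0.704, -0.032]
contact_force: [0.6, -10.2, -1.1]
gripper_width: 0.397
```

```bash
python3 -c "
from h import *
st()"
```

```text
t 25.3 pos [529.4 -48.1  34.4] yaw 89.58 zdir [-0.0008 -0.0913] F [  0.6 -10.2  -1.1] w 33.8
```

Emit:
step_arm(steps=[[3,0,-0.2,0]])

```text
time: 25.4
tool_pos: [0.5295, -0.0481, 0.0344]
tool_rot: [0.034, 0.709, 0.704, -0.035]
contact_force: [0.9, -14.5, -2.9]
gripper_width: 0.395
```

Emit:
step_arm(steps=[[3,0,-0.2,0],[3,0,-0.2,0]])

```text
time: 25.6
tool_pos: [0.5295, -0.0482, 0.0345]
tool_rot: [0.038, 0.709, 0.703, -0.039]
contact_force: [-0.5, -13.2, -1.6]
gripper_width: 0.395
```

```bash
python3 -c "
from h import *
st()"
```

```text
t 25.6 pos [529.5 -48.2  34.5] yaw 89.59 zdir [-0.0012 -0.1093] F [ -0.5 -13.2  -1.6] w 33.6
```

Emit:
step_arm(steps=[[0,0,0,0],[0,0,0,0],[0,0,0,0],[12,0,0,0],[12,0,1,0],[2,0,1,0],[0,0,0,0]], claw=80)

```text
time: 26.3
tool_pos: [0.5286, -0.0193, 0.0288]
tool_rot: [0.037, 0.708, 0.704, -0.039]
contact_force: [0.0, -0.3, -0.2]
gripper_width: 0.803
```

```bash
python3 -c "
from h import *
st()"
```

```text
t 26.3 pos [528.6 -19.3  28.8] yaw 89.66 zdir [-0.0034 -0.1081] F [ 0.  -0.3 -0.2] w 68.3
```

Emit:
step_arm(steps=[[0,1,0,0],[0,0,0,0],[0,0,0,0],[0,0,0,0],[0,0,0,0]], claw=0)

```text
time: 26.8
tool_pos: [0.5301, -0.0188, 0.0292]
tool_rot: [0.037, 0.708, 0.704, -0.039]
contact_force: [0.4, 1.3, 0.2]
gripper_width: 0.572
```

Emit:
step_arm(steps=[[-0.6,0,-5,0],[-1.1,0,-10,0]])

```text
time: 27.0
tool_pos: [0.5275, -0.0188, 0.0421]
tool_rot: [0.035, 0.708, 0.704, -0.041]
contact_force: [-0.6, -0.2, -4.3]
gripper_width: 0.574
```

Emit:
step_arm(steps=[[-1.8,0,-16,0],[-3.3,0,-30,0],[-2.2,0,-20,0],[0,0,0,0]])

```text
time: 27.4
tool_pos: [0.5268, -0.0196, 0.1118]
tool_rot: [0.034, 0.708, 0.704, -0.042]
contact_force: [0.3, 0.4, -1.9]
gripper_width: 0.57
```

```bash
python3 -c "
from h import *
st(); plan((.63,-.02,.10),89.6)
im,W=cloud('wrist'); V=W.reshape(-1,3)
def y(a,b,zl,zh):
    m=(abs(V[:,0]-.53)<.018)&(V[:,1]>a)&(V[:,1]<b)&(V[:,2]>zl)&(V[:,2]<zh); print(np.nanpercentile(V[m],[1,50,99],axis=0).round(4))
y(.05,.11,.058,.068);y(.115,.16,.053,.058);y(-.015,.045,.058,.068)"
```

```text
t 27.4 pos [526.8 -19.6 111.8] yaw 89.66 zdir [-0.0109 -0.1072] F [ 0.3  0.4 -1.9] w 48.5
[[0.1, 34.4, 3.9, 0.02], [0.1, 34.4, 3.9, 0.02], [0.1, 34.4, 3.9, 0.02]]
[[0.5134 0.0599 0.0581]
 [0.5307 0.0673 0.061 ]
 [0.5475 0.0937 0.0629]]
[nan nan nan]
[[ 0.5129 -0.0047  0.0581]
 [ 0.5302  0.0257  0.0612]
 [ 0.547   0.035   0.0629]]
  return np.nanmean(a, axis, out=out, keepdims=keepdims)
```

Emit:
step_arm(steps=[[5,34,0,0],[7,34,0,0],[7,30,0,0],[0,0,0,0],[2,0,20,0],[3,0,25,0],[2,0,20,0],[0,0,0,0]])

```text
time: 28.25
tool_pos: [0.6152, -0.001, 0.0262]
tool_rot: [0.026, 0.708, 0.704, -0.05]
contact_force: [-0.9, 0.9, -3.1]
gripper_width: 0.566
```

```bash
python3 -c "
from h import *
st()"
```

```text
t 28.25 pos [615.2  -1.   26.2] yaw 89.73 zdir [-0.0338 -0.1064] F [-0.9  0.9 -3.1] w 48.1
```

Emit:
step_arm(steps=[[1,1,10,0],[1,2,8,0],[0,1,6,0],[0,0,2,0],[0,0,0,0]])

```text
time: 28.75
tool_pos: [0.6203, -0.0021, 0.0048]
tool_rot: [0.027, 0.708, 0.704, -0.049]
contact_force: [0.7, -0.4, -2.0]
gripper_width: 0.573
```

```bash
python3 -c "
from h import *
st()"
```

```text
t 28.75 pos [620.3  -2.1   4.8] yaw 89.69 zdir [-0.0314 -0.1072] F [ 0.7 -0.4 -2. ] w 48.7
```

Emit:
step_arm(steps=[[0,0.3,2,0],[0,0,0,0]])

```text
time: 28.95
tool_pos: [0.6219, -0.0024, 0.004]
tool_rot: [0.028, 0.709, 0.704, -0.048]
contact_force: [0.2, 0.9, -1.4]
gripper_width: 0.566
```

Emit:
step_arm(steps=[[0,0,0,0],[0,0,0,0],[0,0,0,0],[-1,0,-10,0],[-4,0,-35,0],[-5,0,-45,0],[-5,0,-45,0],[0,0,0,0]], claw=85)

```text
time: 29.75
tool_pos: [0.6258, -0.0032, 0.1464]
tool_rot: [0.028, 0.708, 0.704, -0.048]
contact_force: [0.6, -0.6, 0.6]
gripper_width: 0.851
```

Run:
```python
from h import *
st()
for n in ['scene','wrist']:
    im,W=cloud(n); V=W.reshape(-1,3)
    if n=='scene': save(im[150:310,200:400],'l.png',4)
    m=(abs(V[:,0]-.622)<.04)&(abs(V[:,1])<.045)&(abs(V[:,2]-.025)<.005); print(n,'block',rect(V[m]) if m.sum()>20 else m.sum(),np.nanmedian(V[m][:,2]))
    P=V[(abs(V[:,0]-.529)<.016)&(V[:,2]>.0585)&(V[:,2]<.068)&(abs(V[:,1])<.17)]; h,e=np.histogram(P[:,1],np.arange(-.1,.16,.002)); print([round(float(y)*1000) for y,c in zip(e,h) if c>8])
```

```text
t 29.75 pos [625.8  -3.2 146.4] yaw 89.69 zdir [-0.0286 -0.108 ] F [ 0.6 -0.6  0.6] w 72.3
scene block (array([619.7,  -0.7]), array([27. , 51.6]), 88.7) 0.025694396100674366
[-70, -68, -66, -64, -40, -38, -36, -34, -6, -4, -2, 26, 28, 32, 60, 62, 64, 90, 92, 98]
wrist block (array([622.2,  -1.1]), array([25.4, 50. ]), 89.3) 0.024554525077112976
[-68, -66, -64, -62, -40, -38, -36, -34, -32, -30, -6, -4, -2, 0, 2, 4, 24, 26, 28, 30, 32, 34, 58, 60, 62, 64, 66, 68, 90, 92, 94, 96, 98]
```

View pics/l.png

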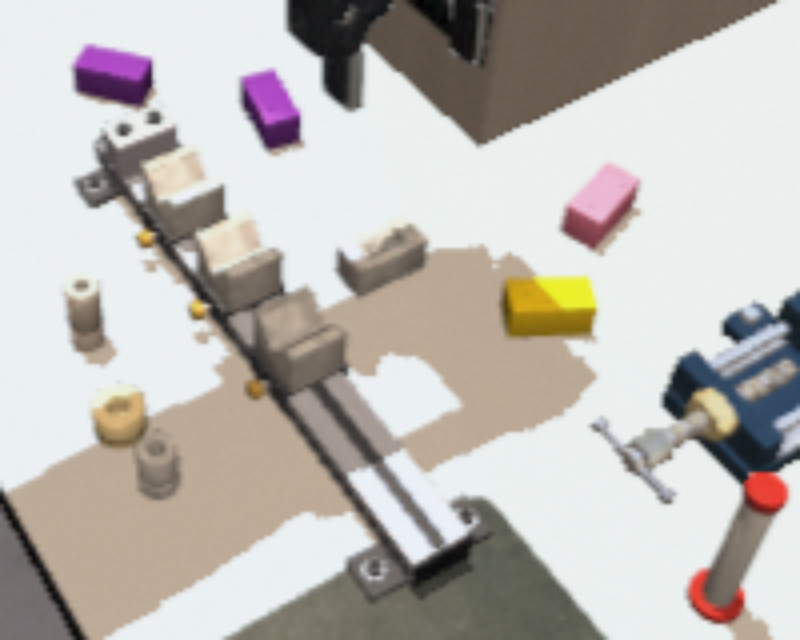

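The picture shows the three carriers evenly spaced, at (185,190), (240,265) and (300,345), and the block flat on the bench at (382,255). The turned parts look unmoved.

```bash
python3 -c "
from plant import *
print(job_done()); print(state()['time'])"
```

```text
the job is handed in; nothing more can be done
None
the job is handed in; nothing more can be done
```

I set all three carriers with the steel block, stepping it from the end stop outward, then laid it on the bench clear of the rail and handed the job in at about 30 s. No verdict was reported.

- **Nips:** I worked these forces out from the wrist reading, taking off the 8 N carrier drag. The first nip was roughly 8–12 N, the second about 4–8 N and the third about 2–6 N. Each held for longer than 0.2 s. The third was the weakest, dipping to about 2 N at one point.
- **Gaps:** The last depth images put the carrier faces at about y = 100/60, 35/−5 and −30/−70 mm, with the stop at 125 mm. All three gaps therefore come out at 25 mm, but the reading is only good to about 1–2 mm against the 1.5 mm limit.
- **Block and other parts:** The block lies flat at about (0.62, 0.00) m, roughly 45 mm clear of the carriers. In the picture the turned parts stand where they were, but I did not measure them again.
- **Tool tilt:** Pushing gradually tilted the tool, to about 6° by the end. I levelled it once, after the first nip, by gripping the fixed end stop, and allowed for the tilt in the last lift.

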